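# Chuck a flat lap in the polishing spindle

## Robot

A 7-joint arm with a two-finger parallel gripper is mounted at the origin on the work surface. World frame = base frame: x ahead of the robot, y to its left, z up, the work surface at z = 0. Lengths are in m, angles in rad, forces in N, time in s.
With the tool pointing down it reaches from about 0.425 to 0.925 m from the base axis. Payload 6.8 kg.
Tool frame: the origin (TCP) lies on the centre line of the jaws, within the pads' length; the fingertips stand 8 mm ahead of it and the grasp point (between the pads) lies 11 mm behind it (r.finger_overhang is the distance from the TCP to the fingertips, in m); x points along the fingers, z is the direction in which the jaws open and shut, and the axes are right-handed (so a half turn about x gives the same grasp; the last joint's range is limited). The gripper opens to 85 mm and grips with 20 to 120 N. Pads are 22 mm wide; open, the fingers measure 114 mm over their backs; the gripper's body (76 mm by 85 mm) begins 54 mm behind the grasp point. The pads swing forward as they close: fully open they stand 13 mm farther back than shut.
Start: joints at [1.105, 0.477, 0.022, 1.555, -0.011, 1.109, -0.083], TCP at [0.236, -0.632, 0.239] pointing down, gripper open.
Joint ranges: [-2.96, 2.96], [-0.34, 2.1], [-1.41, 1.46], [0.24, 2.44], [-1.37, 4.51], [0.17, 1.92], [-2.96, 2.96]. Speed limits (rad/s): [2.39, 2.39, 3.14, 3.14, 3.14, 3.14, 3.14].

## Interface

Orientations are given as a rotation vector (axis times angle).
In Python, from bench import r gives the robot as it stands. The module is installed in compiled form; this text tells all that it offers.
- The arm moves only by the tool play_rows, never from a script. Its argument "plan" is a list of rows, each a list of 5 numbers: the opening, from -1 (shut) to 1 (fully open), then the shift along the world's x, y, z in m, then the turn about the world's z in rad. A call has 1 to 10 rows; each row is the pose to reach, as a shift and turn from the pose commanded when the call began; what a row does not reach only later rows make up. A row lasts 1/10 s, in which the tool goes at most 50 mm and 8.59 degrees, less where a joint would pass 70% of its speed; a pose out of reach is approached as far as the arm can. A call with a gripper value outside its range is refused whole. The fingers move at their own pace and stop on an object; "force" is the grip in N (left out, the last holds). Time passes only in rows, so rows that repeat a pose let the fingers close. It gives the time, the measured TCP pose, the force and the opening at its end, in the units of the state.
- r.get_obs(): the state, without advancing time (a new reading comes with each control period).
- r.grab_frame(name): name is "scene" or "side" or "wrist"; returns a dict with "pixels" (420x560x3 uint8, blue, green, red), "z_map" (420x560 float32, m along the optical axis (not along the pixel's ray), 0 where there is no reading), "vfov" (degrees; the focal length in pixels is half the picture's height over the tangent of half this angle, whatever the lens; pixels are square), "cx", "cy" (the principal point, pixels), "R" (3x3) and "t" (3): a world point X has camera coordinates R X + t; the wrist camera has in their place "tool_from_camera" (4x4, takes a point from camera to tool coordinates, whose origin is the TCP and whose axes are the tool frame's). Camera axes: x right, y down, z forward; pixel columns grow to the right and rows downward; lengths in m; the calibration is good to about 2 mm. A picture is of the moment at which its call begins: read the wrist's pose just before it.
- r.hand_in(): hands the job in, once; it reports no verdict.
Trained networks look in a picture, given as the dict that the camera call returned (one of the last four; its "shot" number tells which), for a name from the list of things; names that differ only in an ending like _2 or _b are one class to them, and where a whole thing is asked for, a point or a joint stands for the part that bears it (a point fixed in the world has none). Each returns a list of dicts, best first, with "conf" (0 to 1); they miss things now and then, are a little off and sometimes report something else, mostly with a low value. They report only what shows in the picture. A call takes as long as a camera call. They do not tell look-alikes from the thing itself.
- r.outline_of(picture, label): "mask" (420x560 bool, what is visible of it) and "bbox" ([left, top, right, bottom] as shares, 0 to 1, of the picture: columns of its width, rows of its height, round what is visible of it).
- r.pinpoint(picture, label): "position" ([column, row] as shares, 0 to 1, of the picture: columns of its width, rows of its height: a listed point, or the origin of a listed thing).
The state is a dict: "clock": time; "joints": joint angles; "qvel": joint speeds; "tau": joint torques, N m; "tcp_pos": TCP position; "orientation": TCP orientation; "contact_force": force on the tool from outside, world axes, zero at the start; "moment": the same for the moment, N m; "grip_width": finger opening in m.
Only numpy, scipy, OpenCV 4.12 (cv2) and the standard library are available. Lean on these libraries where they do the work, as an engineer would, in place of code of your own. Each camera call takes 0.05 s, during which the arm holds its last target.

## Task

Set up the polishing spindle with the flat lap: take the flat brass disc lap out of the wooden block, stand its shank in the open three-jaw chuck, right down on the stop, and turn the chuck's knurled ring until all three jaws hold the shank tight with the lap standing upright. Leave the two other laps in the block, leave the loupe and the parts tray where they are, and let go of everything at the end.

Things in the scene. Friction and masses are not known exactly. Their poses are not given: they have to be found in the camera images.
- motor: Grey polishing motor, fixed: housing 150 (x) x 120 (y) x 85 mm high, switch and dial on its -x front. Origin: centre of its underside. On its z axis stands the locked spindle with, upwards: flange 72 mm wide to z = 88 mm, nose 24 mm wide to 99, knurled ring to 115, chuck body 48 mm wide with a 21 mm bore to 131, three steel jaws to 136.
- chuck_floor (a point): Point on the spindle axis on the flat floor of the chuck's bore, the stop that a shank stands on: 117 mm above the bench, 19 mm below the jaw tops. z up; turned with the motor.
- ring_grip (a point): Point on the spindle axis, 4 mm below the top of the knurled ring (111 mm above the bench): grip the ring at this height from above, fingers straddling the chuck. The ring is 54 mm in diameter, 16 mm high, with 11 mm free space below it down to the flange. The seated flat lap's top is 43 mm above this point.
- ring (a joint): Turn of the knurled ring, 0 to 3.4 rad, growing clockwise seen from above, which closes the jaws: jaw face to axis = 9.5 mm - 1.6 mm x angle. Starts at 0.3 to 1.2; the jaws meet the 10 mm shank at about 2.8, then tighten springily: tight from about 3.1 (about 10 N on each jaw), locked solid at 3.4. Turns with about 0.2 N m, stays where left. Needs several grasps.
- jaw0: Steel jaw, 6 mm wide, 13 mm long, 16 mm high, sliding radially. Origin: top edge of its gripping face (middle), 136 mm above the bench; its x axis points outwards from the spindle axis, along the motor's +x.
- jaw1: The same jaw, 120 degrees counter-clockwise (from above) from jaw0.
- jaw2: The same jaw, 240 degrees counter-clockwise (from above) from jaw0.
- block: Fixed wooden block 55 (x) x 200 (y) x 30 mm high with three blind holes in a row along its y axis, 70 mm apart, each 11.6 mm wide and 18 mm deep (floor 12 mm above the bench), holding the three laps upright. Origin: centre of its underside.
- lap: Flat lap: steel shank 10 mm in diameter, 24 mm long; collar 15 mm wide to z = 28 mm; flat brass disc 32 mm in diameter, z = 28 to 36 mm; screw head to 37. About 85 g. Origin: foot of the shank, z towards the disc. The disc's underside is 10 mm above the block, or 9 mm above the jaw tops when seated: hold the rim with the fingertips.
- cone: Taper lap, to be left in the block: the same shank and collar with a pointed brass cone, 24 mm wide at its base, top at z = 52 mm. Origin: foot of the shank.
- ball: Ball lap, to be left in the block: the same shank and collar with a brass ball of 25 mm, top at z = 52 mm. Origin: foot of the shank.
- loupe: Black eye loupe, 35 mm wide, 28 mm high, standing on the bench beyond the work; leave it alone. Origin: centre of its underside.
- tray: Round white parts tray, 116 mm wide, 18 mm high, lying on the bench beyond the work; leave it alone. Origin: centre of its underside.
Not all that is in view belongs to the job. Leave any turquoise look-alike of the lap alone.

How it is judged:
At the end, for the whole second after the job is handed in: The flat lap stands at rest in the chuck, upright within 0.06 rad, its foot within 2 mm of the spindle axis and within 3 mm of the stop, with each of the three jaws pressing on it with more than 6 N; the other two laps are within 15 mm, the loupe and tray within 20 mm of where they started (horizontal distance between lap and chuck_floor below 0.002 m and z of lap in the frame of chuck_floor between -0.003 and 0.003 m and angle between lap's own z axis and vertical below 0.06 rad and contact force between lap and jaw0 above 6 N and contact force between lap and jaw1 above 6 N and contact force between lap and jaw2 above 6 N and linear speed of lap below 0.02 m/s and distance of each of cone, ball from where it was at the start of the episode below 0.015 m and distance of each of loupe, tray from where it was at the start of the episode below 0.02 m); the robot touches nothing.
It fails at once if another lap is moved more than 15 mm (distance of any of cone, ball from where it was at the start of the episode above 0.015 m).
It fails at once if the loupe or the parts tray is moved more than 20 mm (distance of any of loupe, tray from where it was at the start of the episode above 0.02 m).
It also fails if it takes over 58 s, if anything falls off the work surface, if the arm or the gripper's body presses on something with over 40 N, if the wrist force passes 120 N, or if a joint passes its speed limit or range.

## Working session

There is one attempt and no reset: what is moved stays moved. The work goes in short steps, Python scripts to look and compute and a tool call to move; the robot and the scene stay as the last step left them, time stands still between calls to the robot, and variables do not carry over. Pictures are saved under pics/ and viewed, and the job is handed in when it is done.

Besides the shell and the picture viewer there is one more tool, called after "Call:" as name(argument=value, ...), one argument or row to a line, values as JSON. play_rows: Moves the arm, as the interface text tells. Its arguments: {"type":"object","properties":{"plan":{"type":"array","items":{"type":"array","items":{"type":"number"}}},"force":{"type":"number"}},"required":["plan"]}

```bash
mkdir -p pics; cat > h.py <<'E'
import numpy as np, cv2
from bench import r
from scipy.spatial.transform import Rotation as Ro
def f(p): return 210/np.tan(np.radians(p['vfov'])/2)
def world(p,u,v,z=None,tf=None):
    k=f(p); 
    if z is None: z=p['z_map'][int(v),int(u)]
    c=np.array([(u-p['cx'])/k*z,(v-p['cy'])/k*z,z])
    if 'R' in p: return np.array(p['R']).T@(c-np.array(p['t']))
    M=np.array(p['tool_from_camera']); x=M[:3,:3]@c+M[:3,3]
    return Ro.from_rotvec(tf['orientation']).apply(x)+np.array(tf['tcp_pos'])
def ray(p,u,v,h,tf=None):
    a=world(p,u,v,0.2,tf); b=world(p,u,v,1.0,tf)
    s=(h-a[2])/(b[2]-a[2]); return a+s*(b-a)
E
python3 - <<'E'
from h import *
o=r.get_obs(); print({k:np.round(v,3) for k,v in o.items()})
for n in ['scene','side']:
    p=r.grab_frame(n); cv2.imwrite(f'pics/{n}0.png',p['pixels'])
    print(n,p['vfov'],p['cx'],p['cy'],np.round(p['R'],3).tolist(),np.round(p['t'],3))
    for l in ['motor','chuck_floor','ring_grip','lap','cone','ball','block','jaw0','jaw1','jaw2','loupe','tray']:
        d=r.pinpoint(p,l)
        print(l,[(round(q['conf'],2),round(q['position'][0]*560),round(q['position'][1]*420)) for q in d[:3]])
E
```

```text
{'clock': np.float64(0.0), 'joints': array([ 1.105,  0.478,  0.022,  1.556, -0.012,  1.109, -0.083]), 'qvel': array([-0.   ,  0.   , -0.003, -0.001, -0.   ,  0.002, -0.   ]), 'tau': array([-1.0000e-03, -5.9646e+01,  1.6080e+00, -2.8120e+01,  1.2000e-02,
        9.0000e-03, -0.0000e+00]), 'tcp_pos': array([ 0.236, -0.632,  0.238]), 'orientation': array([ 0.943,  1.359, -0.941]), 'contact_force': array([-0.747, -0.735,  0.187]), 'moment': array([ 0.024, -0.019, -0.001]), 'grip_width': np.float64(0.086)}
scene 44.97412812618849 276.04752920133524 204.9315427924506 [[0.811, 0.585, -0.02], [0.374, -0.544, -0.752], [-0.451, 0.602, -0.659]] [-0.533 -0.143  1.201]
motor []
chuck_floor [(0.61, 289, 144), (0.54, 290, 137)]
ring_grip [(0.77, 289, 148)]
lap [(0.57, 139, 332), (0.51, 122, 295), (0.19, 290, 135)]
cone [(0.64, 210, 287)]
ball [(0.63, 182, 307)]
block [(0.79, 181, 313)]
jaw0 [(0.51, 286, 136), (0.49, 293, 139), (0.4, 286, 133)]
jaw1 [(0.51, 286, 136), (0.49, 293, 139), (0.4, 286, 133)]
jaw2 [(0.51, 286, 136), (0.49, 293, 139), (0.4, 286, 133)]
loupe []
tray [(0.61, 307, 307)]
side 53.69704565697206 278.7451730896442 209.97419015146198 [[0.922, -0.387, 0.02], [-0.232, -0.593, -0.771], [0.311, 0.706, -0.636]] [-0.577  0.239  0.588]
motor [(0.81, 222, 212)]
chuck_floor [(0.9, 216, 167)]
ring_grip [(0.63, 219, 170)]
lap [(0.86, 311, 389), (0.68, 221, 169)]
cone [(0.62, 296, 305)]
ball [(0.73, 305, 343)]
block [(0.75, 304, 345)]
jaw0 [(0.54, 213, 163), (0.39, 216, 155)]
jaw1 [(0.54, 213, 163), (0.39, 216, 155)]
jaw2 [(0.54, 213, 163), (0.39, 216, 155)]
loupe [(0.57, 302, 195)]
tray [(0.57, 352, 260)]
```

View pics/scene0.png

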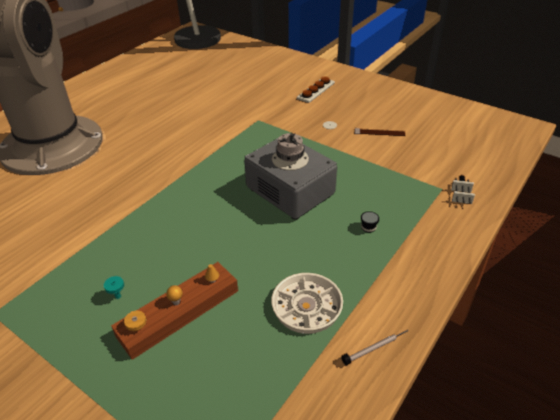

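View pics/side0.png

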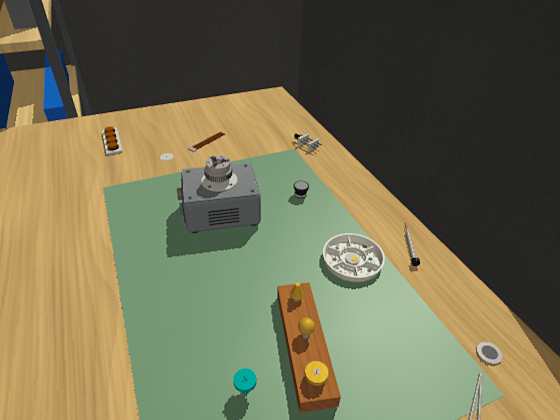

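The scene view shows the block with the flat lap at about (135,320), ball and cone behind it, a turquoise look-alike at (115,287), and the motor at (290,165). The side view shows the flat lap at (316,372) and the chuck at (217,165). Next I'll get positions.

```bash
python3 - <<'E'
from h import *
o=r.get_obs()
P={n:r.grab_frame(n) for n in ['scene','side','wrist']}
cv2.imwrite('pics/wrist0.png',P['wrist']['pixels'])
# triangulate/height rays
pts={'scene':dict(lap=(134.5,317.5,.049),chuck=(290,139,.136),tray=(307,303,.01),loupe=(370,216,.028)),'side':dict(lap=(316,372,.049),chuck=(217,160,.136),tray=(353,257,.01),loupe=(301,184,.028))}
for n,d in pts.items():
    for k,(u,v,h) in d.items():
        print(n,k,np.round(ray(P[n],u,v,h),4),np.round(world(P[n],u,v),4))
from scipy.ndimage import label
for n in ['scene','side']:
    for l in ['lap','motor','block','ring_grip','cone','ball','loupe','tray']:
        for m in r.outline_of(P[n],l)[:2]:
            v,u=np.where(m['mask'])
            z=P[n]['z_map'][v,u]; k=z>0
            w=np.array([world(P[n],a,b) for a,b in zip(u[k][::3],v[k][::3])])
            print(n,l,round(m['conf'],2),len(u),(round(u.mean(),1),round(v.mean(),1)),np.round(np.percentile(w,[2,50,98],axis=0),3).tolist())
E
```

```text
scene lap [ 0.5749 -0.247   0.049 ] [ 0.5746 -0.2468  0.0486]
scene chuck [0.571  0.1694 0.136 ] [0.5616 0.183  0.1249]
scene tray [ 0.7561 -0.0506  0.01  ] [ 0.7555 -0.0495  0.0084]
scene loupe [0.7492 0.1745 0.028 ] [0.7494 0.174  0.0285]
side lap [ 0.5731 -0.2521  0.049 ] [ 0.5731 -0.2522  0.0492]
side chuck [0.5646 0.1668 0.136 ] [0.5687 0.1837 0.1249]
side tray [ 0.7542 -0.0539  0.01  ] [ 0.7549 -0.0529  0.0088]
side loupe [0.7508 0.1705 0.028 ] [0.7516 0.1722 0.0266]
scene lap 0.92 329 (np.float64(135.3), np.float64(319.7)) [[0.562, -0.261, 0.042], [0.578, -0.248, 0.047], [0.59, -0.234, 0.05]]
scene lap 0.88 323 (np.float64(114.4), np.float64(285.2)) [[0.47, -0.229, 0.004], [0.487, -0.216, 0.035], [0.5, -0.201, 0.037]]
scene motor 0.62 5288 (np.float64(291.1), np.float64(174.4)) [[0.497, 0.106, 0.014], [0.591, 0.147, 0.082], [0.648, 0.217, 0.131]]
scene block 0.58 4146 (np.float64(176.7), np.float64(310.2)) [[0.554, -0.278, 0.003], [0.603, -0.191, 0.029], [0.64, -0.088, 0.031]]
scene ring_grip 0.57 165 (np.float64(289.1), np.float64(154.8)) [[0.557, 0.148, 0.102], [0.58, 0.153,
[... 1274 characters left out ...]
46, 0.084], [0.556, 0.154, 0.109], [0.589, 0.216, 0.117]]
side cone 0.5 178 (np.float64(296.6), np.float64(291.8)) [[0.599, -0.125, 0.029], [0.606, -0.119, 0.049], [0.616, -0.109, 0.064]]
side cone 0.49 219 (np.float64(217.5), np.float64(175.7)) [[0.539, 0.145, 0.093], [0.556, 0.152, 0.11], [0.588, 0.182, 0.115]]
side ball 0.57 270 (np.float64(305.6), np.float64(326.5)) [[0.58, -0.194, 0.027], [0.589, -0.186, 0.058], [0.6, -0.16, 0.064]]
side loupe 0.61 211 (np.float64(300.9), np.float64(188.6)) [[0.733, 0.153, 0.001], [0.746, 0.162, 0.027], [0.762, 0.183, 0.029]]
side tray 0.71 2345 (np.float64(352.8), np.float64(256.4)) [[0.701, -0.106, 0.002], [0.757, -0.05, 0.007], [0.807, 0.001, 0.018]]
```

View pics/wrist0.png

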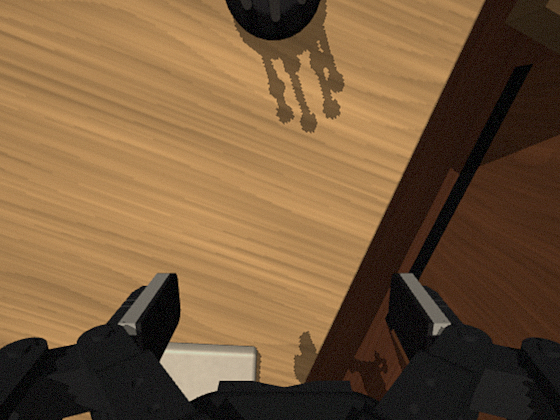

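```bash
python3 - <<'E'
from h import *
o=r.get_obs(); R=Ro.from_rotvec(o['orientation']).as_matrix(); print(np.round(R,3)); 
p=r.grab_frame('wrist'); print(np.round(p['tool_from_camera'],3),p['vfov'],p['cx'],p['cy'])
E
```

```text
[[ 0.     0.937  0.35 ]
 [-0.     0.35  -0.937]
 [-1.     0.     0.   ]]
[[ 0.    -0.283  0.959 -0.133]
 [ 0.001 -0.959 -0.283  0.072]
 [ 1.     0.001  0.    -0.001]
 [ 0.     0.     0.     1.   ]] 61.05039574808864 284.04968701186505 213.085923128822
```

Call:
play_rows(
  plan=[
    [1, 0.03, 0.035, 0, 0],
    [1, 0.06, 0.07, 0, 0],
    [1, 0.09, 0.105, 0, 0],
    [1, 0.12, 0.14, 0, 0],
    [1, 0.15, 0.175, 0, 0],
    [1, 0.18, 0.21, 0, 0],
    [1, 0.21, 0.245, 0, 0],
    [1, 0.24, 0.28, 0, 0],
    [1, 0.27, 0.315, 0, 0],
    [1, 0.27, 0.315, 0, 0],
  ],
)

```text
clock: 3.3
tcp_pos: [0.5118, -0.3096, 0.2396]
orientation: [0.937, 1.361, -0.929]
contact_force: [0.2, -0.3, -0.2]
grip_width: 0.0856
```

Call:
play_rows(
  plan=[
    [1, 0.03, 0.03, 0, 0.14],
    [1, 0.062, 0.06, 0, 0.28],
    [1, 0.062, 0.06, -0.02, 0.42],
    [1, 0.062, 0.06, -0.04, 0.56],
    [1, 0.062, 0.06, -0.05, 0.7],
    [1, 0.062, 0.06, -0.05, 0.84],
    [1, 0.062, 0.06, -0.05, 0.965],
    [1, 0.062, 0.06, -0.05, 0.965],
    [1, 0.062, 0.06, -0.05, 0.965],
  ],
)

```text
clock: 4.2
tcp_pos: [0.5683, -0.2576, 0.1893]
orientation: [0.198, 1.562, -0.198]
contact_force: [0.1, -0.1, -0.0]
grip_width: 0.0851
```

```bash
python3 - <<'E'
from h import *
o=r.get_obs(); print(np.round(o['joints'],3),np.round(o['tcp_pos'],4),np.round(Ro.from_rotvec(o['orientation']).as_matrix()[:,2],3))
p=r.grab_frame('wrist'); cv2.imwrite('pics/w1.png',p['pixels'])
for l in ['lap','ball','cone']:
    for m in r.outline_of(p,l)[:2]:
        v,u=np.where(m['mask']); z=p['z_map'][v,u]; k=z>0
        w=np.array([world(p,a,b,None,o) for a,b in zip(u[k],v[k])])
        print(l,m['conf'],u.mean(),v.mean(),np.round(np.percentile(w,[2,50,98],axis=0),4).tolist())
        if l=='lap':
            t=w[(w[:,2]>.044)]; (c,rad)=cv2.minEnclosingCircle((t[:,:2]*1000).astype(np.float32)); print('circ',c,rad,np.median(t[:,2]))
E
```

```text
[ 0.577  0.465 -0.337  1.714  0.178  0.992 -0.076] [ 0.5683 -0.2576  0.1893] [ 0.968 -0.249  0.   ]
lap 0.68 289.65465935787 189.0407204385278 [[0.561, -0.2632, 0.0403], [0.5753, -0.2479, 0.0467], [0.5894, -0.2337, 0.0483]]
circ (575.06201171875, -248.57618713378906) 15.897223472595215 0.04671529417218559
lap 0.66 172.02062706270627 174.67326732673268 [[0.4695, -0.2294, 0.0291], [0.4847, -0.2151, 0.0347], [0.4989, -0.2017, 0.0364]]
circ (0.0, 0.0) 0.0 nan
ball 0.97 289.23763440860216 96.53978494623657 [[0.581, -0.191, 0.0526], [0.5917, -0.1807, 0.0594], [0.6027, -0.1702, 0.0632]]
cone 0.67 288.44074074074075 4.485185185185185 [[0.5981, -0.124, 0.0385], [0.6061, -0.1213, 0.0433], [0.6162, -0.1163, 0.0501]]
  return _methods._mean(a, axis=axis, dtype=dtype,
  ret = ret.dtype.type(ret / rcount)
```

View pics/w1.png

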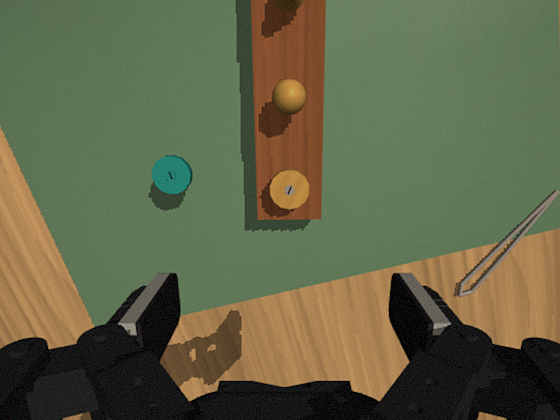

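Call:
play_rows(
  plan=[
    [0.4, 0.007, 0.0085, -0.04, 0],
    [0.4, 0.007, 0.0085, -0.08, 0],
    [0.4, 0.007, 0.0085, -0.11, 0],
    [0.4, 0.007, 0.0085, -0.13, 0],
    [0.4, 0.007, 0.0085, -0.147, 0],
    [0.4, 0.007, 0.0085, -0.147, 0],
    [0.4, 0.007, 0.0085, -0.147, 0],
  ],
)

```text
clock: 5.1
tcp_pos: [0.5759, -0.2489, 0.0428]
orientation: [0.195, 1.561, -0.195]
contact_force: [0.5, -0.4, 0.1]
grip_width: 0.0596
```

```bash
python3 - <<'E'
from h import *
o=r.get_obs(); print(np.round(o['tcp_pos'],4),o['grip_width'])
a=r.grab_frame('wrist')['pixels'][:,:,:];b=r.grab_frame('side')['pixels'][280:420,210:400]
cv2.imwrite('pics/w2.png',a); cv2.imwrite('pics/s2.png',cv2.resize(b,None,fx=4,fy=4))
E
```

```text
[ 0.5759 -0.2489  0.0428] 0.05957713668638976
```

View pics/w2.png

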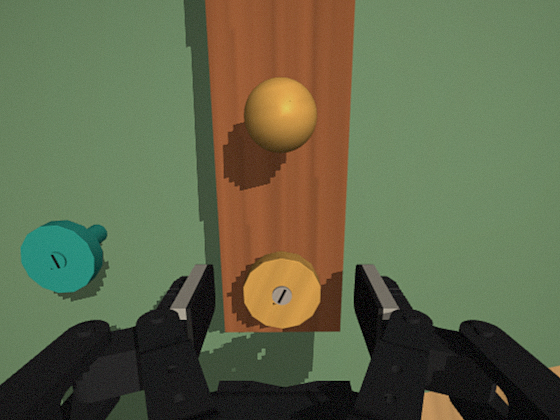

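View pics/s2.png

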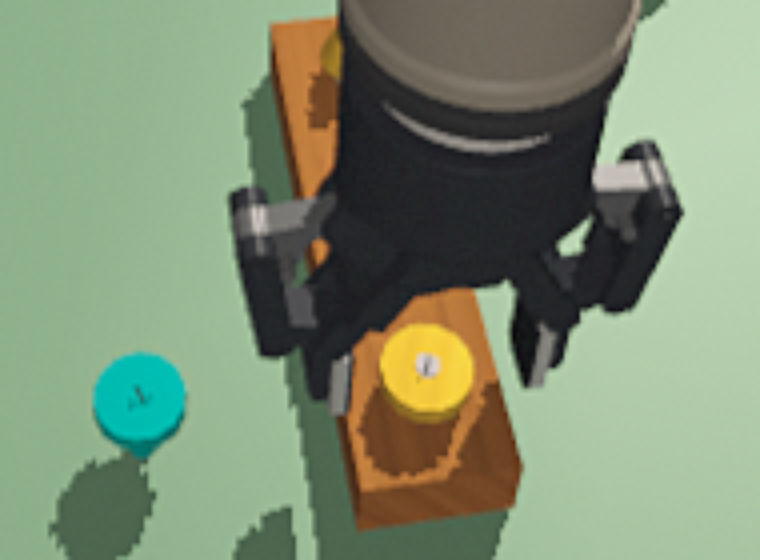

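The disc at (282,292) is centred between the fingertips, which are level with the rim. I'll close now.

Call:
play_rows(
  plan=[
    [-0.3, 0, 0, 0, 0],
    [-0.3, 0, 0, 0, 0],
    [-0.3, 0, 0, 0, 0],
    [-0.3, 0, 0, 0, 0],
    [-0.3, 0, 0, 0, 0],
  ],
  force=50,
)

```text
clock: 5.7
tcp_pos: [0.576, -0.2491, 0.0433]
orientation: [0.194, 1.561, -0.195]
contact_force: [-0.5, 0.2, 6.3]
grip_width: 0.0302
```

```bash
python3 - <<'E'
from h import *
o=r.get_obs(); print(np.round(o['tcp_pos'],4),o['grip_width'],o['contact_force'])
a=r.grab_frame('wrist')['pixels'][:,:,:];b=r.grab_frame('side')['pixels'][280:420,210:400]
cv2.imwrite('pics/w3.png',a); cv2.imwrite('pics/s3.png',cv2.resize(b,None,fx=4,fy=4))
E
```

```text
[ 0.576  -0.2491  0.0433] 0.030233460259684142 [-0.46507437  0.17892574  6.30327774]
```

View pics/w3.png

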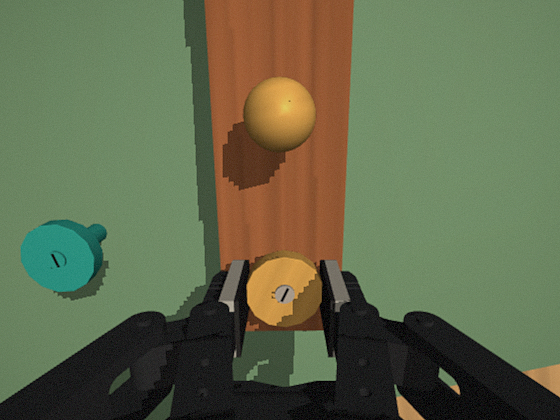

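View pics/s3.png

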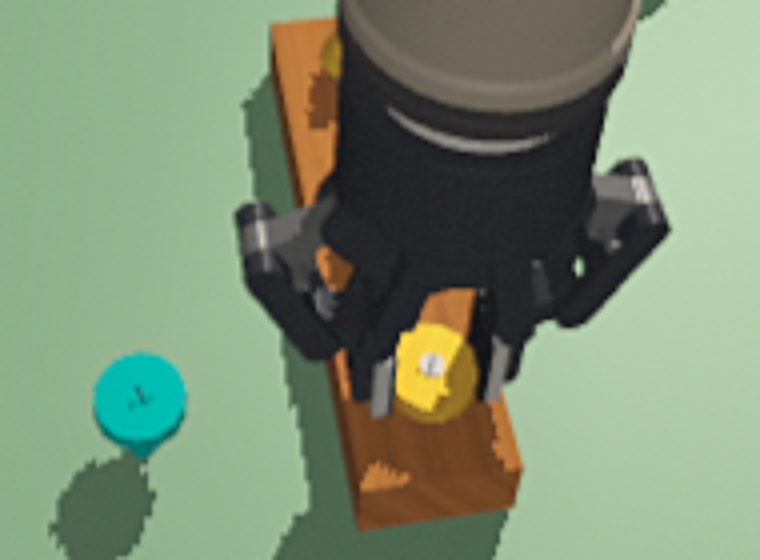

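Call:
play_rows(
  plan=[
    [-1, 0, 0, 0, 0],
    [-1, 0, 0, 0, 0],
    [-1, 0, 0, 0, 0],
    [-1, 0, 0, 0, 0],
  ],
  force=50,
)

```text
clock: 6.2
tcp_pos: [0.5761, -0.2491, 0.0435]
orientation: [0.194, 1.56, -0.195]
contact_force: [-1.2, 1.0, 6.9]
grip_width: 0.0296
```

Call:
play_rows(
  plan=[
    [-1, 0, 0, 0.01, 0],
    [-1, 0, 0, 0.02, 0],
    [-1, 0, 0, 0.03, 0],
    [-1, 0, 0, 0.05, 0],
    [-1, 0, 0, 0.08, 0],
    [-1, 0, 0, 0.11, 0],
    [-1, 0, 0, 0.15, 0],
    [-1, 0, 0, 0.16, 0],
    [-1, 0, 0, 0.16, 0],
  ],
)

```text
clock: 7.1
tcp_pos: [0.5765, -0.2491, 0.205]
orientation: [0.194, 1.558, -0.196]
contact_force: [0.1, 0.2, 0.3]
grip_width: 0.0289
```

```bash
python3 - <<'E'
from h import *
o=r.get_obs(); print(np.round(o['tcp_pos'],4),o['grip_width'],o['contact_force'])
p=r.grab_frame('wrist')
s=r.grab_frame('side')
cv2.imwrite('pics/w4.png',p['pixels']); cv2.imwrite('pics/s4.png',cv2.resize(s['pixels'][200:400,200:400],None,fx=3,fy=3))
for m in r.outline_of(p,'lap')[:2]:
    v,u=np.where(m['mask']); z=p['z_map'][v,u]
    w=np.array([world(p,a,b,None,o) for a,b in zip(u[z>0],v[z>0])])
    print(m['conf'],u.mean(),v.mean(),np.round(np.percentile(w,[2,50,98],axis=0),4).tolist())
E
```

```text
[ 0.5765 -0.2491  0.205 ] 0.028850927871352332 [0.12341557 0.24017509 0.30563929]
0.97 284.29371403275786 288.37118193891104 [[0.5632, -0.2626, 0.202], [0.577, -0.2468, 0.208], [0.5905, -0.2334, 0.2096]]
0.66 170.97879858657245 182.61749116607774 [[0.4687, -0.2301, 0.0005], [0.4848, -0.2151, 0.0347], [0.4991, -0.2012, 0.0364]]
```

View pics/w4.png

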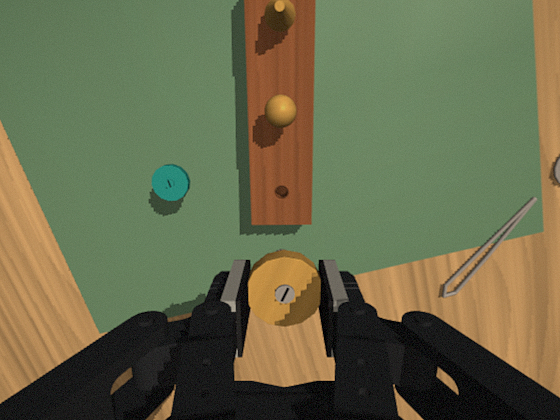

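View pics/s4.png

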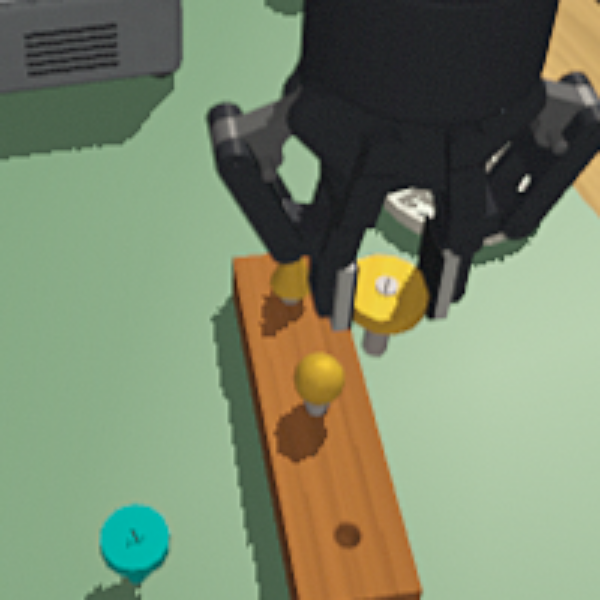

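Call:
play_rows(
  plan=[
    [-1, 0, 0.03, 0.02, 0],
    [-1, 0, 0.07, 0.04, 0],
    [-1, -0.005, 0.11, 0.06, 0],
    [-1, -0.01, 0.15, 0.06, 0],
    [-1, -0.015, 0.19, 0.06, 0],
    [-1, -0.02, 0.23, 0.06, 0],
    [-1, -0.02, 0.27, 0.06, 0],
    [-1, -0.02, 0.3, 0.06, 0],
    [-1, -0.02, 0.31, 0.06, 0],
    [-1, -0.02, 0.31, 0.06, 0],
  ],
)

```text
clock: 8.25
tcp_pos: [0.5546, 0.0626, 0.261]
orientation: [0.192, 1.565, -0.192]
contact_force: [0.6, 0.4, -2.4]
grip_width: 0.0294
```

Call:
play_rows(
  plan=[
    [-1, 0, 0, 0, 0],
    [-1, 0, 0, 0, 0],
    [-1, 0, 0, 0, 0],
  ],
)

```text
clock: 8.55
tcp_pos: [0.5555, 0.0594, 0.262]
orientation: [0.196, 1.562, -0.197]
contact_force: [0.6, 0.2, -0.5]
grip_width: 0.0293
```

```bash
python3 - <<'E'
from h import *
o=r.get_obs(); print(np.round(o['joints'],3),np.round(o['tcp_pos'],4),o['grip_width'],o['contact_force'])
p=r.grab_frame('wrist'); np.save('w5.npy',p['pixels'])
cv2.imwrite('pics/w5.png',p['pixels'])
for l in ['chuck_floor','ring_grip','jaw0','lap']:
    for d in r.pinpoint(p,l)[:3]:
        u,v=d['position'][0]*560,d['position'][1]*420
        h={'chuck_floor':.117,'ring_grip':.111,'jaw0':.136,'lap':.17}[l]
        print(l,round(d['conf'],2),round(u,1),round(v,1),np.round(ray(p,u,v,h,o),4))
for l in ['lap','ring_grip','motor']:
  for m in r.outline_of(p,l)[:2]:
    v,u=np.where(m['mask']); z=p['z_map'][v,u]
    w=np.array([world(p,a,b,None,o) for a,b in zip(u[z>0],v[z>0])])
    print(l,m['conf'],u.mean(),v.mean(),np.round(np.percentile(w,[2,50,98],axis=0),4).tolist())
    if l=='lap' and w[:,2].mean()>.2:
        t=w[(w[:,2]>np.percentile(w[:,2],30))]; c=t.mean(0); n=np.linalg.svd(t-c)[2][2]; print('plane',c,n)
        (c,rad)=cv2.minEnclosingCircle((t[:,:2]*1000).astype(np.float32)); print(c,rad)
E
```

```text
[ 0.179  0.305 -0.487  1.785  0.16   1.091 -0.614] [0.5555 0.0594 0.262 ] 0.02932629066496062 [ 0.63566936  0.15103794 -0.4590676 ]
chuck_floor 0.69 257.2 46.8 [0.5652 0.1751 0.117 ]
chuck_floor 0.51 269.3 43.3 [0.5741 0.1752 0.117 ]
ring_grip 0.46 267.3 41.8 [0.573  0.1775 0.111 ]
jaw0 0.76 266.8 40.0 [0.573  0.1745 0.136 ]
jaw0 0.74 252.8 31.4 [0.5654 0.1817 0.136 ]
jaw0 0.58 250.7 56.2 [0.5599 0.1675 0.136 ]
lap 0.85 283.4 255.4 [0.5491 0.0362 0.17  ]
lap 0.58 283.8 386.6 [ 0.5223 -0.0698  0.17  ]
lap 0.63 454.4685534591195 16.55503144654088 [[0.7335, 0.156, 0.0066], [0.7462, 0.1695, 0.027], [0.7655, 0.1828, 0.0288]]
lap 0.58 284.31984969053934 288.47855879752433 [[0.5423, 0.0457, 0.2592], [0.5561, 0.0616, 0.265], [0.5696, 0.075, 0.2667]]
plane [0.55446567 0.06058002 0.26541677] [-0.01960494  0.00623698 -0.99978835]
(555.5711669921875, 59.71493148803711) 16.03313636779785
ring_grip 0.92 268.66339869281046 68.97222222222223 [[0.5395, 0.1477, 0.0863], [0.571, 0.157, 0.1127], [0.593, 0.1832, 0.1203]]
motor 0.61 258.3521126760563 44.8174882629108 [[0.5451, 0.1521, 0.1148], [0.5675, 0.176, 0.1294], [0.5874, 0.1954, 0.1312]]
motor 0.57 261.1124757322529 63.43998480628007 [[0.4919, 0.113, 0.0747], [0.5642, 0.1658, 0.0841], [0.6354, 0.2202, 0.1313]]
```

View pics/w5.png

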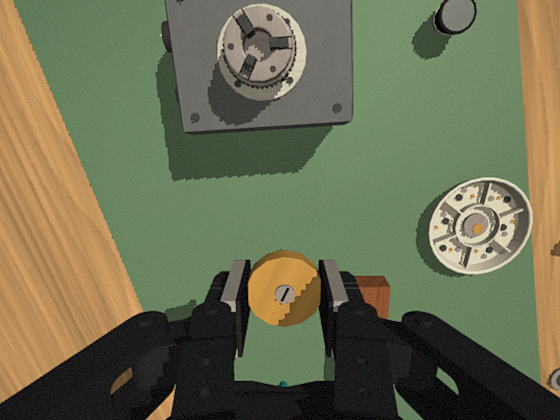

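```bash
cat > fit.py <<'E'
from h import *
from scipy.optimize import least_squares
def cloud(p,o):
    v,u=np.mgrid[0:420,0:560]; z=p['z_map']; k=f(p)
    c=np.stack([(u-p['cx'])/k*z,(v-p['cy'])/k*z,z],-1)[z>0]
    if 'R' in p: return (c-np.array(p['t']))@np.array(p['R'])
    M=np.array(p['tool_from_camera']); x=c@M[:3,:3].T+M[:3,3]
    return Ro.from_rotvec(o['orientation']).apply(x)+np.array(o['tcp_pos'])
def chuck(p,o):
    w=cloud(p,o); d=np.hypot(w[:,0]-.567,w[:,1]-.172); 
    t=w[(d<.045)&(w[:,2]>.127)&(w[:,2]<.134)]
    c,rad=cv2.minEnclosingCircle((t[:,:2]*1000).astype(np.float32))
    # hull fit
    h=cv2.convexHull((t[:,:2]*1000).astype(np.float32))[:,0]
    s=least_squares(lambda q:np.hypot(h[:,0]-q[0],h[:,1]-q[1])-q[2],[567,172,24],loss='soft_l1').x
    return c,rad,s,len(t),np.median(t[:,2])
E
python3 - <<'E'
from fit import *
o=r.get_obs()
print('wrist',chuck(r.grab_frame('wrist'),o))
for n in ['scene','side']: print(n,chuck(r.grab_frame(n),o))
E
```

```text
wrist ((566.134521484375, 174.34036254882812), 24.078317642211914, array([566.19615212, 174.19747457,  23.67930594]), 3154, np.float64(0.12980215770188994))
scene ((567.6016235351562, 173.80343627929688), 25.333637237548828, array([567.59737631, 174.11780469,  24.06468143]), 246, np.float64(0.13063866020446147))
side ((566.2293701171875, 172.03512573242188), 24.681461334228516, array([565.57052214, 171.50199967,  23.56148476]), 247, np.float64(0.13044922277476798))
```

Call:
play_rows(
  plan=[
    [-1, 0.006, 0.03, 0, 0],
    [-1, 0.006, 0.05, 0, 0],
    [-1, 0.006, 0.05, 0, 0],
    [-1, 0.006, 0.05, 0, 0],
    [-1, 0.006, 0.05, 0, 0],
  ],
)

```text
clock: 9.6
tcp_pos: [0.5615, 0.11, 0.2622]
orientation: [0.195, 1.562, -0.196]
contact_force: [-0.9, 0.3, -1.1]
grip_width: 0.0296
```

```bash
python3 - <<'E'
from fit import *
o=r.get_obs();print(o['tcp_pos'])
p=r.grab_frame('wrist')
print('wrist',chuck(p,o))
cv2.imwrite('pics/w6.png',p['pixels'])
E
```

```text
[0.56147967 0.11001713 0.26216139]
wrist ((566.2443237304688, 174.09115600585938), 23.987565994262695, array([566.28761406, 174.15253776,  23.64605027]), 2664, np.float64(0.12974805588177998))
```

View pics/w6.png

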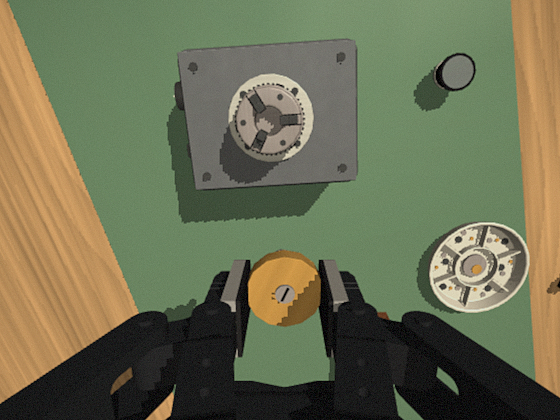

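Call:
play_rows(
  plan=[
    [-1, 0.002, 0.03, 0, 0],
    [-1, 0.005, 0.055, 0, 0],
    [-1, 0.005, 0.064, -0.02, 0],
    [-1, 0.005, 0.064, -0.05, 0],
    [-1, 0.005, 0.064, -0.075, 0],
    [-1, 0.005, 0.064, -0.088, 0],
    [-1, 0.005, 0.064, -0.088, 0],
    [-1, 0.005, 0.064, -0.088, 0],
    [-1, 0.005, 0.064, -0.088, 0],
  ],
)

```text
clock: 10.55
tcp_pos: [0.5674, 0.1754, 0.1758]
orientation: [0.196, 1.56, -0.194]
contact_force: [0.9, -0.5, 0.6]
grip_width: 0.0292
```

```bash
python3 - <<'E'
from fit import *
o=r.get_obs();print(o['tcp_pos'],o['contact_force'],o['joints'])
p=r.grab_frame('wrist'); s=r.grab_frame('side'); c=r.grab_frame('scene')
a=cv2.resize(s['pixels'][100:220,150:290],None,fx=2.8,fy=2.8,interpolation=2); b=cv2.resize(c['pixels'][70:190,220:360],None,fx=2.8,fy=2.8,interpolation=2)
cv2.imwrite('pics/c7.png',np.hstack([a,b])); cv2.imwrite('pics/w7.png',p['pixels'])
for q in (s,c):
    w=cloud(q,o); 
E
```

```text
[0.56740966 0.17543833 0.17584546] [ 0.87080586 -0.51437181  0.56092075] [-0.02361774  0.45724456 -0.49774281  1.79169662  0.26154594  0.95563887
 -0.8784939 ]
```

View pics/c7.png

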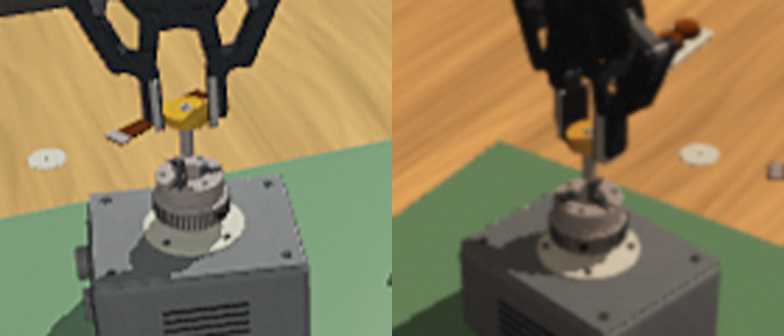

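View pics/w7.png

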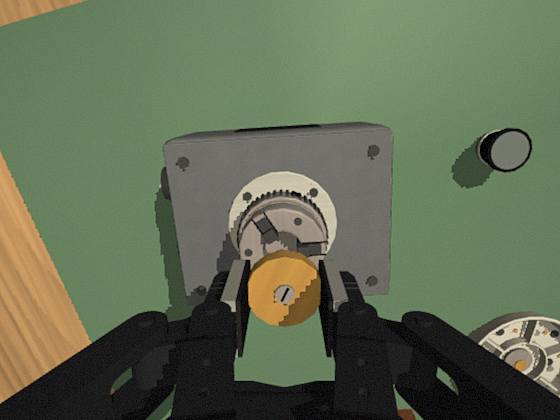

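Call:
play_rows(
  plan=[
    [-1, -0.001, -0.0013, 0, 0],
    [-1, -0.001, -0.0013, -0.005, 0],
    [-1, -0.001, -0.0013, -0.01, 0],
    [-1, -0.001, -0.0013, -0.015, 0],
    [-1, -0.001, -0.0013, -0.02, 0],
    [-1, -0.001, -0.0013, -0.022, 0],
    [-1, -0.001, -0.0013, -0.022, 0],
  ],
)

```text
clock: 11.4
tcp_pos: [0.5651, 0.1739, 0.1517]
orientation: [0.194, 1.563, -0.195]
contact_force: [-0.7, 0.4, -1.2]
grip_width: 0.0293
```

```bash
python3 - <<'E'
from fit import *
o=r.get_obs();print(o['tcp_pos'],o['contact_force'])
p=r.grab_frame('wrist'); s=r.grab_frame('side'); c=r.grab_frame('scene')
a=cv2.resize(s['pixels'][100:220,150:290],None,fx=2.8,fy=2.8,interpolation=2); b=cv2.resize(c['pixels'][70:190,220:360],None,fx=2.8,fy=2.8,interpolation=2)
cv2.imwrite('pics/c8.png',np.hstack([a,b])); print(chuck(p,o))
E
```

```text
[0.56514015 0.17385327 0.1517376 ] [-0.73401     0.35946993 -1.19391373]
((567.1041259765625, 176.73739624023438), 23.723602294921875, array([566.45139391, 175.43440497,  23.08300307]), 2820, np.float64(0.12964193905672988))
```

View pics/c8.png

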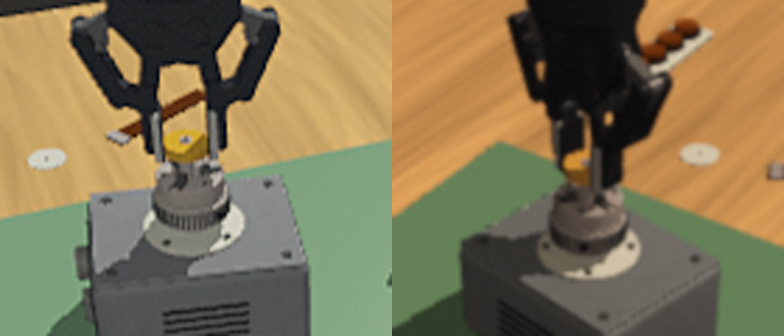

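Call:
play_rows(
  plan=[
    [-1, 0.001, 0, -0.001, 0],
    [-1, 0.001, 0, -0.002, 0],
    [-1, 0.001, 0, -0.003, 0],
    [-1, 0.001, 0, -0.004, 0],
    [-1, 0.001, 0, -0.004, 0],
    [-1, 0.001, 0, -0.004, 0],
  ],
)

```text
clock: 12.15
tcp_pos: [0.5665, 0.1741, 0.1486]
orientation: [0.195, 1.562, -0.195]
contact_force: [-0.8, 0.1, 3.3]
grip_width: 0.0295
```

Call:
play_rows(
  plan=[
    [-1, 0, 0, -0.001, 0],
    [-1, 0, 0, -0.001, 0],
    [-0.2, 0, 0, -0.001, 0],
    [0, 0, 0, -0.001, 0],
    [0.3, 0, 0, -0.001, 0],
    [0.3, 0, 0, -0.001, 0],
    [0.3, 0, 0, -0.001, 0],
  ],
)

```text
clock: 12.85
tcp_pos: [0.5664, 0.1739, 0.1471]
orientation: [0.195, 1.562, -0.195]
contact_force: [-0.4, -0.3, 0.9]
grip_width: 0.0554
```

```bash
python3 - <<'E'
from fit import *
o=r.get_obs();print(o['tcp_pos'],o['contact_force'],o['grip_width'])
p=r.grab_frame('wrist'); s=r.grab_frame('side'); c=r.grab_frame('scene')
a=cv2.resize(s['pixels'][100:220,150:290],None,fx=2.8,fy=2.8,interpolation=2); b=cv2.resize(c['pixels'][70:190,220:360],None,fx=2.8,fy=2.8,interpolation=2)
cv2.imwrite('pics/c9.png',np.hstack([a,b])); cv2.imwrite('pics/w9.png',p['pixels'])
w=cloud(p,o); d=np.hypot(w[:,0]-.5665,w[:,1]-.1741); t=w[(d<.022)&(w[:,2]>.147)&(w[:,2]<.165)]
print(len(t),np.median(t,0),cv2.minEnclosingCircle((t[:,:2]*1000).astype(np.float32)),np.linalg.svd(t-t.mean(0),full_matrices=False)[2][2])
E
```

```text
[0.56636365 0.17386072 0.14714675] [-0.4154436  -0.27904616  0.86042002] 0.05535636326166753
4542 [0.56605456 0.17634436 0.1516651 ] ((565.6621704101562, 174.6680450439453), 16.3280086517334) [0.00526125 0.02642042 0.99963707]
```

View pics/c9.png

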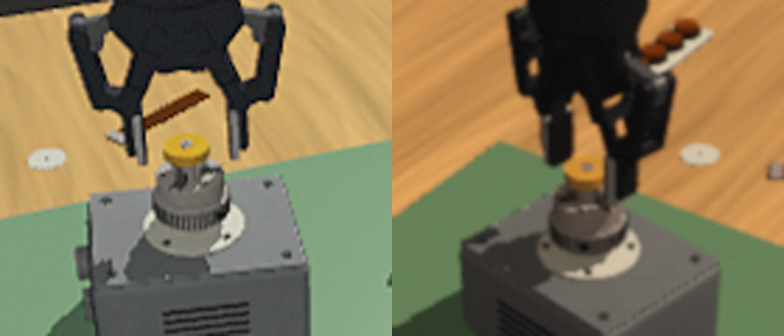

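View pics/w9.png

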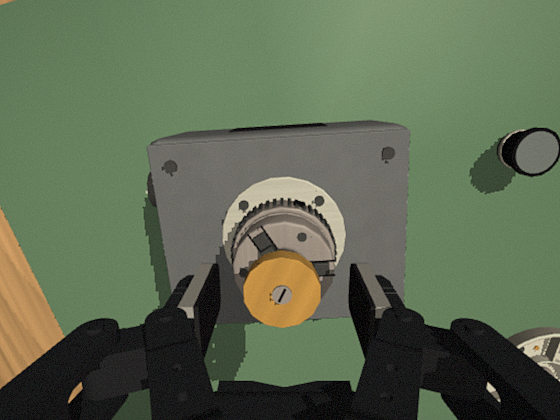

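Call:
play_rows(
  plan=[
    [1, 0, 0, 0.005, 0],
    [1, 0, 0, 0.01, 0.14],
    [1, 0, 0, 0.01, 0.28],
    [1, 0, 0, 0.01, 0.42],
    [1, 0, 0, 0.01, 0.56],
    [1, 0, 0, 0.01, 0.7],
    [1, 0, 0, 0.01, 0.84],
    [1, 0, 0, 0.01, 0.98],
    [1, 0, 0, 0.01, 1.12],
    [1, 0, 0, 0.01, 1.12],
  ],
)

```text
clock: 14.0
tcp_pos: [0.5665, 0.1738, 0.1575]
orientation: [-0.681, 1.461, 0.682]
contact_force: [-0.3, 0.2, 0.7]
grip_width: 0.0854
```

```bash
python3 - <<'E'
from fit import *
o=r.get_obs();print(o['tcp_pos'],o['contact_force'],o['grip_width'],o['joints'].round(2) if hasattr(o['joints'],'round') else o['joints'])
p=r.grab_frame('wrist');  cv2.imwrite('pics/w10.png',p['pixels'])
E
```

```text
[0.56654077 0.17378704 0.15752024] [-0.31213545  0.21307189  0.6757255 ] 0.0853720168107156 [ 0.15  0.54 -0.74  1.8   0.43  0.98  0.1 ]
```

View pics/w10.png

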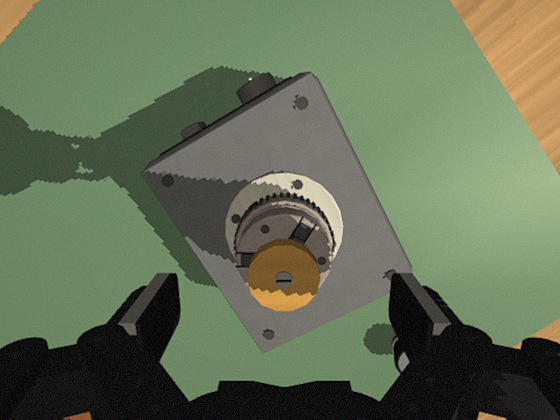

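Call:
play_rows(
  plan=[
    [1, 0, 0, -0.02, 0],
    [1, 0, 0, -0.035, 0],
    [1, 0, 0, -0.045, 0],
    [1, 0, 0, -0.055, 0],
    [1, 0, 0, -0.057, 0],
    [0.5, 0, 0, -0.057, 0],
    [0.5, 0, 0, -0.057, 0],
    [0.5, 0, 0, -0.057, 0],
  ],
)

```text
clock: 14.85
tcp_pos: [0.5668, 0.1741, 0.1009]
orientation: [-0.681, 1.46, 0.681]
contact_force: [-0.8, 0.3, -1.2]
grip_width: 0.064
```

```bash
python3 - <<'E'
from fit import *
o=r.get_obs();print(o['tcp_pos'],o['contact_force'],o['grip_width'])
p=r.grab_frame('wrist');  cv2.imwrite('pics/w11.png',p['pixels'])
w=cloud(p,o); R=Ro.from_rotvec(o['orientation']); q=R.inv().apply(w-np.array(o['tcp_pos']))
for s in (1,-1):
    t=q[(abs(s*q[:,2]-o['grip_width']/2-.004)<.006)&(abs(q[:,1])<.013)&(q[:,0]<.03)]
    print(s,len(t),np.percentile(t,[2,50,98,99.8],axis=0).round(4).tolist())
s=r.grab_frame('side'); c=r.grab_frame('scene')
a=cv2.resize(s['pixels'][100:220,150:290],None,fx=2.8,fy=2.8,interpolation=2); b=cv2.resize(c['pixels'][70:190,220:360],None,fx=2.8,fy=2.8,interpolation=2)
cv2.imwrite('pics/c11.png',np.hstack([a,b]))
E
```

```text
[0.5667963  0.17414018 0.10090459] [-0.79892835  0.33878892 -1.21053962] 0.0640120053565663
1 4577 [[-0.055, -0.0094, 0.0309], [-0.025, 0.0102, 0.034], [0.0175, 0.0128, 0.0414], [0.0183, 0.013, 0.042]]
-1 4653 [[-0.0549, -0.0092, -0.0416], [-0.0255, 0.0102, -0.0332], [0.0175, 0.0128, -0.0308], [0.0182, 0.013, -0.0302]]
```

View pics/w11.png

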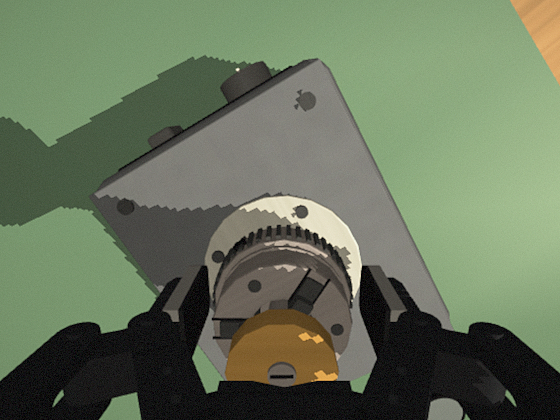

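View pics/c11.png

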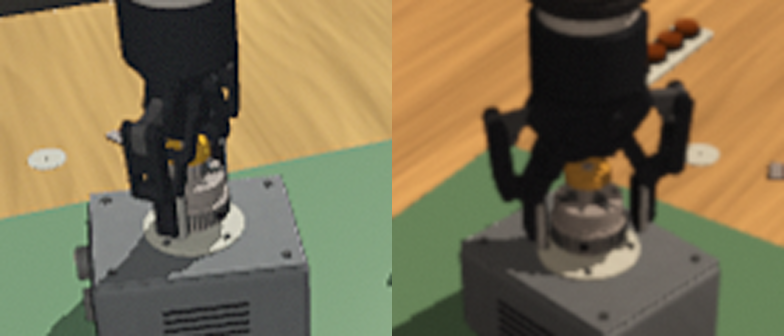

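Call:
play_rows(
  plan=[
    [0.2, 0, 0, 0, 0],
    [-0.2, 0, 0, 0, 0],
    [-0.2, 0, 0, 0, 0],
    [-0.2, 0, 0, 0, 0],
  ],
  force=60,
)

```text
clock: 15.4
tcp_pos: [0.5664, 0.1737, 0.1011]
orientation: [-0.681, 1.462, 0.68]
contact_force: [-2.8, -2.1, 6.6]
grip_width: 0.0522
```

Call:
play_rows(
  plan=[
    [-0.2, 0, 0, 0, -0.05],
    [-0.2, 0, 0, 0, -0.15],
    [-0.2, 0, 0, 0, -0.25],
    [-0.2, 0, 0, 0, -0.35],
    [-0.2, 0, 0, 0, -0.4],
    [-0.2, 0, 0, 0, -0.4],
  ],
)

```text
clock: 16.0
tcp_pos: [0.5663, 0.1736, 0.1011]
orientation: [-0.37, 1.539, 0.368]
contact_force: [-2.5, -1.0, 6.7]
grip_width: 0.0521
```

```bash
python3 - <<'E'
from fit import *
o=r.get_obs();print(o['tcp_pos'],o['contact_force'],o['moment'],o['grip_width'],np.round(o['joints'],2))
p=r.grab_frame('wrist');  cv2.imwrite('pics/w12.png',p['pixels'])
E
```

```text
[0.5662551  0.1736114  0.10111063] [-2.47166901 -1.03220421  6.66858499] [-0.43107831  0.72186805 -0.19513358] 0.05211133125197429 [ 0.05  0.58 -0.61  1.84  0.43  0.86 -0.3 ]
```

View pics/w12.png

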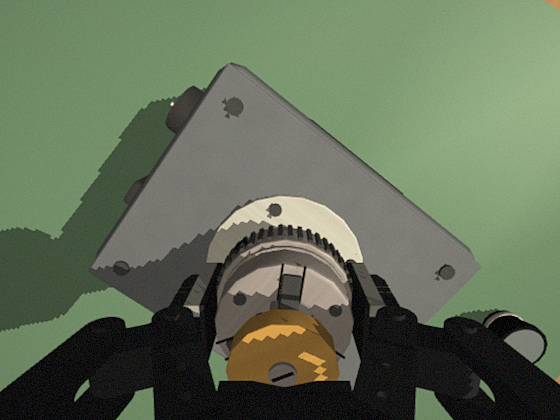

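Call:
play_rows(
  plan=[
    [-0.2, 0, 0, 0, -0.1],
    [-0.2, 0, 0, 0, -0.22],
    [-0.2, 0, 0, 0, -0.34],
    [-0.2, 0, 0, 0, -0.46],
    [-0.2, 0, 0, 0, -0.58],
    [-0.2, 0, 0, 0, -0.7],
    [-0.2, 0, 0, 0, -0.8],
    [-0.2, 0, 0, 0, -0.9],
    [-0.2, 0, 0, 0, -1.0],
    [-0.2, 0, 0, 0, -1.0],
  ],
)

```text
clock: 17.05
tcp_pos: [0.5658, 0.1736, 0.1011]
orientation: [0.415, 1.531, -0.417]
contact_force: [-3.8, -1.7, 8.0]
grip_width: 0.0523
```

```bash
python3 - <<'E'
from fit import *
o=r.get_obs();print(o['tcp_pos'],o['contact_force'],o['moment'],o['grip_width'],np.round(o['joints'],2))
p=r.grab_frame('wrist');  cv2.imwrite('pics/w13.png',p['pixels'])
E
```

```text
[0.56582214 0.17361256 0.10108504] [-3.8486111  -1.70123455  8.03532216] [-0.31970063  1.04370294 -0.22556881] 0.052279038178725624 [-0.12  0.53 -0.37  1.85  0.26  0.81 -1.16]
```

View pics/w13.png

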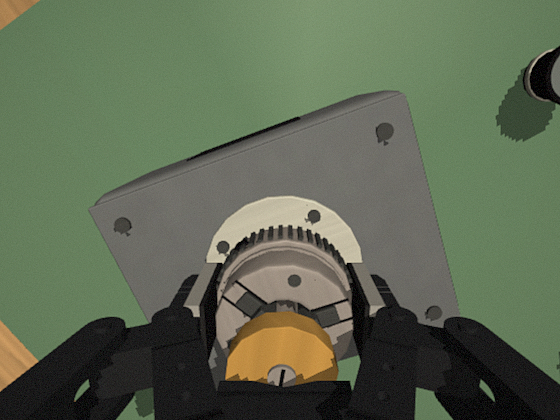

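Call:
play_rows(
  plan=[
    [-0.2, 0, 0, 0, -0.08],
    [-0.2, 0, 0, 0, -0.16],
    [-0.2, 0, 0, 0, -0.24],
    [-0.2, 0, 0, 0, -0.32],
    [-0.2, 0, 0, 0, -0.4],
    [-0.2, 0, 0, 0, -0.4],
  ],
)

```text
clock: 17.7
tcp_pos: [0.5657, 0.1738, 0.1011]
orientation: [0.725, 1.447, -0.727]
contact_force: [-4.1, -2.7, 8.3]
grip_width: 0.0521
```

```bash
python3 - <<'E'
from fit import *
o=r.get_obs();print(o['tcp_pos'],o['contact_force'],o['moment'],o['grip_width'],np.round(o['joints'],2),np.round(o['tau'],2))
p=r.grab_frame('wrist');  cv2.imwrite('pics/w14.png',p['pixels'])
E
```

```text
[0.56569318 0.17377297 0.10108836] [-4.10744468 -2.68960881  8.25917498] [-0.15927998  1.08263214 -0.22204669] 0.05206500042270933 [-0.19  0.52 -0.27  1.86  0.19  0.79 -1.5 ] [ -0.85 -51.72  -2.61 -22.26   0.41  -1.49  -0.35]
```

View pics/w14.png

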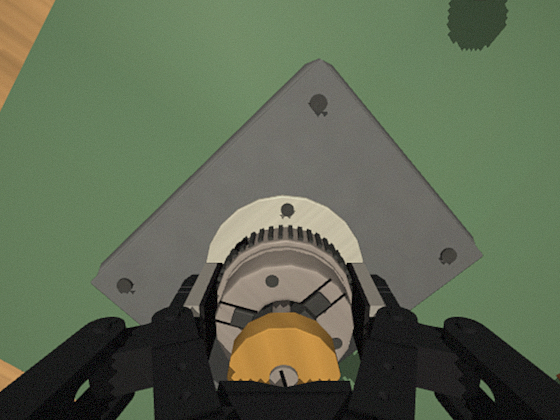

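Jaws at (320,295) and (235,315) are still clear of contact, and the torque is unchanged at about 0.22 N m. I'll keep turning.

Call:
play_rows(
  plan=[
    [-0.2, 0, 0, 0, -0.07],
    [-0.2, 0, 0, 0, -0.14],
    [-0.2, 0, 0, 0, -0.21],
    [-0.2, 0, 0, 0, -0.28],
    [-0.2, 0, 0, 0, -0.3],
    [-0.2, 0, 0, 0, -0.3],
  ],
)

```text
clock: 18.35
tcp_pos: [0.5656, 0.1739, 0.1011]
orientation: [0.953, 1.353, -0.955]
contact_force: [-4.9, -1.7, 7.8]
grip_width: 0.0519
```

Call:
play_rows(
  plan=[
    [-0.2, 0, 0, 0, -0.07],
    [-0.2, 0, 0, 0, -0.14],
    [-0.2, 0, 0, 0, -0.2],
    [-0.2, 0, 0, 0, -0.2],
    [-0.2, 0, 0, 0, -0.2],
  ],
)

```text
clock: 18.85
tcp_pos: [0.5656, 0.174, 0.1011]
orientation: [1.103, 1.274, -1.105]
contact_force: [-5.3, -0.4, 8.5]
grip_width: 0.0521
```

```bash
python3 - <<'E'
from fit import *
o=r.get_obs();print(o['tcp_pos'],o['contact_force'],o['moment'],o['grip_width'],np.round(o['joints'],2),np.round(o['tau'],2),Ro.from_rotvec(o['orientation']).as_matrix()[:,2])
p=r.grab_frame('wrist');  cv2.imwrite('pics/w15.png',p['pixels'])
E
```

```text
[0.56560159 0.1739604  0.10107151] [-5.30368913 -0.43603218  8.50349657] [-0.0835249   0.94193325 -0.17472978] 0.052104269597832625 [-0.29  0.51 -0.15  1.86  0.11  0.78 -1.92] [ -0.35 -51.36  -0.7  -22.3    0.44  -1.44   0.1 ] [ 1.41941030e-01 -9.89875110e-01  1.04339223e-04]
```

View pics/w15.png

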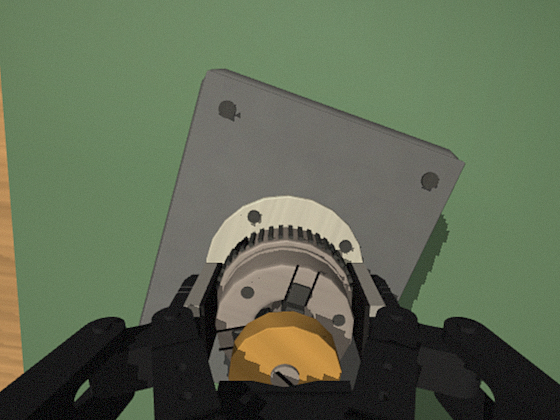

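Call:
play_rows(
  plan=[
    [-0.2, 0, 0, 0, -0.07],
    [-0.2, 0, 0, 0, -0.14],
    [-0.2, 0, 0, 0, -0.21],
    [-0.2, 0, 0, 0, -0.28],
    [-0.2, 0, 0, 0, -0.3],
    [-0.2, 0, 0, 0, -0.3],
  ],
)

```text
clock: 19.5
tcp_pos: [0.5674, 0.1738, 0.101]
orientation: [1.324, 1.13, -1.321]
contact_force: [2.2, -2.9, 4.1]
grip_width: 0.0519
```

```bash
python3 - <<'E'
from fit import *
o=r.get_obs();print(o['tcp_pos'],o['contact_force'],o['moment'],o['grip_width'],np.round(o['joints'],2),np.round(o['tau'],2),Ro.from_rotvec(o['orientation']).as_matrix()[:,2])
p=r.grab_frame('wrist');  cv2.imwrite('pics/w16.png',p['pixels'])
E
```

```text
[0.56743616 0.17375852 0.10100583] [ 2.18048103 -2.89529846  4.05003733] [-0.6050083  -0.55875042  0.84471871] 0.051859744921255606 [-0.34  0.51 -0.08  1.87  0.06  0.77 -2.18] [ -1.05 -52.42  -0.86 -19.76  -1.36   0.28  -1.  ] [-1.54814069e-01 -9.87943624e-01 -2.71870011e-06]
```

Call:
play_rows(
  plan=[
    [-0.2, 0, 0, 0, -0.07],
    [-0.2, 0, 0, 0, -0.14],
    [-0.2, 0, 0, 0, -0.2],
    [-0.2, 0, 0, 0, -0.2],
    [-0.2, 0, 0, 0, -0.2],
  ],
)

```text
clock: 20.05
tcp_pos: [0.5722, 0.1718, 0.1012]
orientation: [1.473, 1.011, -1.458]
contact_force: [15.8, -6.1, -7.0]
grip_width: 0.0516
```

```bash
python3 - <<'E'
from fit import *
o=r.get_obs();print(o['tcp_pos'],o['contact_force'],o['moment'],o['grip_width'],np.round(o['joints'],2),np.round(o['tau'],2),Ro.from_rotvec(o['orientation']).as_matrix()[:,2])
p=r.grab_frame('wrist');  cv2.imwrite('pics/w17.png',p['pixels'])
E
```

```text
[0.57220931 0.17177351 0.10123405] [15.76991703 -6.10718668 -7.04915794] [-1.34714916 -3.5196651   1.0952357 ] 0.05160548669908854 [-0.38  0.51 -0.03  1.87  0.02  0.76 -2.35] [ -5.15 -56.54  -4.74 -15.52  -3.46   3.95  -1.14] [-0.34988215 -0.93678838 -0.00316429]
```

View pics/w17.png

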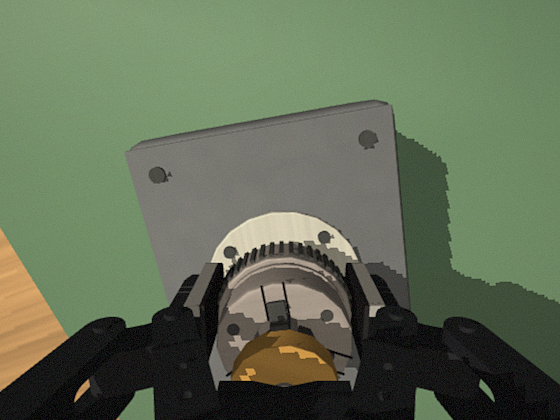

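Call:
play_rows(
  plan=[
    [0, 0, 0, 0, 0],
    [0.4, 0, 0, 0, 0],
    [0.8, 0, 0, 0, 0],
    [1, 0, 0, 0, 0],
    [1, 0, 0, 0, 0],
  ],
)

```text
clock: 20.6
tcp_pos: [0.5657, 0.1743, 0.1]
orientation: [1.466, 1.02, -1.468]
contact_force: [0.7, 0.4, -0.9]
grip_width: 0.0852
```

```bash
python3 - <<'E'
from fit import *
o=r.get_obs();print(o['tcp_pos'],o['contact_force'],o['moment'],o['grip_width'],np.round(o['tau'],2))
p=r.grab_frame('wrist');  s=r.grab_frame('side'); c=r.grab_frame('scene')
a=cv2.resize(s['pixels'][100:220,150:290],None,fx=2.8,fy=2.8,interpolation=2); b=cv2.resize(c['pixels'][70:190,220:360],None,fx=2.8,fy=2.8,interpolation=2)
cv2.imwrite('pics/c18.png',np.hstack([a,b])); cv2.imwrite('pics/w18.png',p['pixels'])
E
```

```text
[0.56565002 0.17434558 0.09998997] [ 0.74764912  0.42001111 -0.93524546] [ 0.01184228 -0.05483414  0.04331273] 0.08521865281498883 [ 7.000e-02 -5.507e+01  9.400e-01 -2.172e+01 -0.000e+00  1.000e-02
 -0.000e+00]
```

View pics/c18.png

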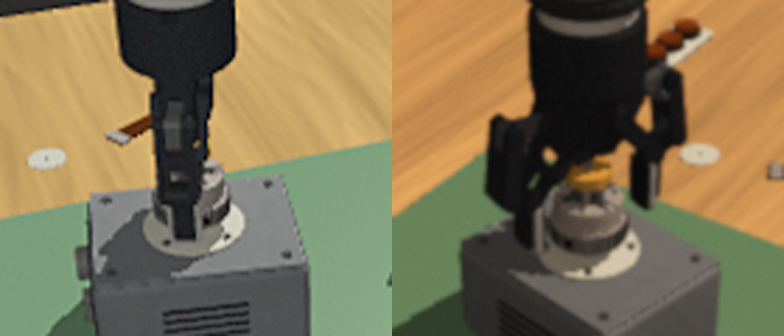

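View pics/w18.png

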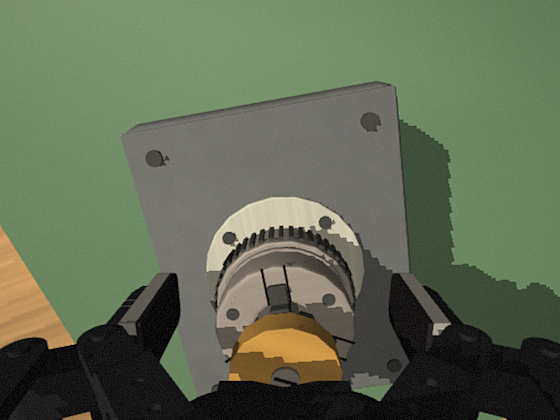

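Torque jumped from about 0.2 to about 1 N m, which looks like the ring's end stop, but the pads may have slipped instead. I'll regrip harder and test it.

Call:
play_rows(
  plan=[
    [1, 0.0006, 0, 0, 0.14],
    [1, 0.0006, 0, 0, 0.28],
    [1, 0.0006, 0, 0, 0.42],
    [1, 0.0006, 0, 0, 0.56],
    [1, 0.0006, 0, 0, 0.7],
    [1, 0.0006, 0, 0, 0.84],
    [1, 0.0006, 0, 0, 0.98],
    [1, 0.0006, 0, 0, 1.1],
    [0.4, 0.0006, 0, 0, 1.1],
    [0.4, 0.0006, 0, 0, 1.1],
  ],
)

```text
clock: 21.75
tcp_pos: [0.567, 0.1738, 0.1003]
orientation: [0.65, 1.472, -0.65]
contact_force: [-0.0, 0.4, -0.6]
grip_width: 0.0606
```

Call:
play_rows(
  plan=[
    [0.2, 0, 0, 0, 0],
    [-0.2, 0, 0, 0, 0],
    [-0.2, 0, 0, 0, 0],
    [-0.2, 0, 0, 0, 0],
    [-0.2, 0, 0, 0, 0],
  ],
  force=90,
)

```text
clock: 22.25
tcp_pos: [0.5665, 0.1744, 0.1011]
orientation: [0.649, 1.472, -0.649]
contact_force: [-2.8, 0.2, 7.8]
grip_width: 0.051
```

```bash
python3 - <<'E'
from h import *
o=r.get_obs();print(o['tcp_pos'],o['contact_force'],o['moment'],o['grip_width'],np.round(o['tau'],2),Ro.from_rotvec(o['orientation']).as_matrix()[:,2])
E
```

```text
[0.56649627 0.17441346 0.10111084] [-2.84826386  0.18199672  7.76845244] [ 0.19711029  1.04793299 -0.09117671] 0.05095727649674556 [  0.14 -51.98  -2.3  -21.76   0.71  -1.11   0.08] [ 6.74589747e-01 -7.38192666e-01 -5.11416870e-04]
```

Call:
play_rows(
  plan=[
    [-0.2, 0, 0, 0, -0.05],
    [-0.2, 0, 0, 0, -0.1],
    [-0.2, 0, 0, 0, -0.1],
    [-0.2, 0, 0, 0, -0.1],
  ],
)

```text
clock: 22.65
tcp_pos: [0.568, 0.1755, 0.101]
orientation: [0.723, 1.446, -0.719]
contact_force: [3.4, 3.0, 1.6]
grip_width: 0.0508
```

```bash
python3 - <<'E'
from h import *
o=r.get_obs();print(o['tcp_pos'],o['contact_force'],o['moment'],o['grip_width'],np.round(o['tau'],2),Ro.from_rotvec(o['orientation']).as_matrix()[:,2])
E
```

```text
[0.56802052 0.17546923 0.10102537] [3.43266492 2.96959135 1.63461532] [ 0.7339973  -0.90664818  1.86340557] 0.05078587637685076 [ 2.740e+00 -5.399e+01 -4.000e-02 -1.890e+01 -1.090e+00  1.560e+00
 -1.830e+00] [ 6.02356171e-01 -7.98227058e-01  7.78934257e-04]
```

A 0.1 rad turn now raises the torque by about 1.9 N m, against 0.2 when the ring was free, so the ring is locked solid. I'll release and retreat straight up.

Call:
play_rows(
  plan=[
    [0, 0, 0, 0, 0],
    [0.4, 0, 0, 0, 0],
    [1, 0, 0, 0, 0],
    [1, 0, 0, 0, 0],
    [1, 0, 0, 0.02, 0],
    [1, 0, 0, 0.05, 0],
    [1, 0, 0, 0.09, 0],
    [1, 0, 0, 0.13, 0],
    [1, 0, -0.02, 0.15, 0],
    [1, 0, -0.06, 0.15, 0],
  ],
)

```text
clock: 23.65
tcp_pos: [0.568, 0.1172, 0.254]
orientation: [0.725, 1.445, -0.716]
contact_force: [1.4, 0.2, -0.2]
grip_width: 0.0855
```

Call:
play_rows(
  plan=[
    [1, -0.02, -0.02, 0, 0],
    [1, -0.04, -0.04, 0, 0],
    [1, -0.04, -0.04, 0, 0],
    [1, -0.04, -0.04, 0, 0],
    [1, -0.04, -0.04, 0, 0],
  ],
)

```text
clock: 24.15
tcp_pos: [0.5273, 0.0746, 0.2503]
orientation: [0.724, 1.447, -0.724]
contact_force: [-0.1, 1.1, -0.0]
grip_width: 0.0856
```

```bash
python3 - <<'E'
from fit import *
o=r.get_obs();print(o['clock'],o['tcp_pos'],o['contact_force'],o['grip_width'])
p=r.grab_frame('wrist');  s=r.grab_frame('side'); c=r.grab_frame('scene')
a=cv2.resize(s['pixels'][100:220,150:290],None,fx=2.8,fy=2.8,interpolation=2); b=cv2.resize(c['pixels'][70:190,220:360],None,fx=2.8,fy=2.8,interpolation=2)
cv2.imwrite('pics/c19.png',np.hstack([a,b])); cv2.imwrite('pics/w19.png',p['pixels'])
for n,q in (('wrist',p),('side',s),('scene',c)):
    w=cloud(q,o); d=np.hypot(w[:,0]-.5665,w[:,1]-.1741); t=w[(d<.02)&(w[:,2]>.1495)&(w[:,2]<.158)]
    if len(t)<20: print(n,len(t));continue
    print(n,len(t),np.median(t,0).round(4),cv2.minEnclosingCircle((t[:,:2]*1000).astype(np.float32)),np.linalg.svd(t-t.mean(0),full_matrices=False)[2][2].round(3),chuck(q,o)[:3])
    for l in ['loupe','tray','ball','cone']:
        for m in r.outline_of(q,l)[:1]:
            v,u=np.where(m['mask']); z=q['z_map'][v,u]; ww=np.array([world(q,x,y,None,o) for x,y in zip(u[z>0],v[z>0])]); print(n,l,np.median(ww,0).round(3))
E
```

```text
24.15 [0.52727431 0.07460071 0.25033099] [-0.14526192  1.11986581 -0.01436601] 0.08560127678053879
wrist 2233 [0.5663 0.174  0.1518] ((566.0059814453125, 174.02090454101562), 15.986289024353027) [ 0.002 -0.004  1.   ] ((565.8543090820312, 174.0086212158203), 24.035017013549805, array([566.01684948, 174.02690283,  23.65468359]))
wrist loupe [0.57  0.164 0.084]
wrist tray [ 0.751 -0.043  0.004]
wrist ball [ 0.592 -0.175  0.057]
wrist cone [ 0.608 -0.108  0.05 ]
side 134 [0.5653 0.1708 0.1522] ((567.2654418945312, 171.71945190429688), 17.31342124938965) [ 0.013 -0.018  1.   ] ((565.4722290039062, 170.64089965820312), 24.96811294555664, array([565.39148976, 171.44735652,  23.63504403]))
side loupe [0.565 0.168 0.152]
side tray [ 0.755 -0.05   0.007]
side ball [ 0.588 -0.187  0.058]
side cone [ 0.606 -0.119  0.05 ]
scene 144 [0.5685 0.1735 0.1529] ((566.0397338867188, 175.029541015625), 17.298337936401367) [ 0.027 -0.016  1.   ] ((567.7183837890625, 174.15013122558594), 24.087783813476562, array([567.61473665, 173.89731432,  23.11572584]))
scene loupe [0.753 0.165 0.027]
scene tray [ 0.754 -0.047  0.006]
scene ball [ 0.596 -0.182  0.056]
scene cone [ 0.613 -0.115  0.049]
```

View pics/c19.png

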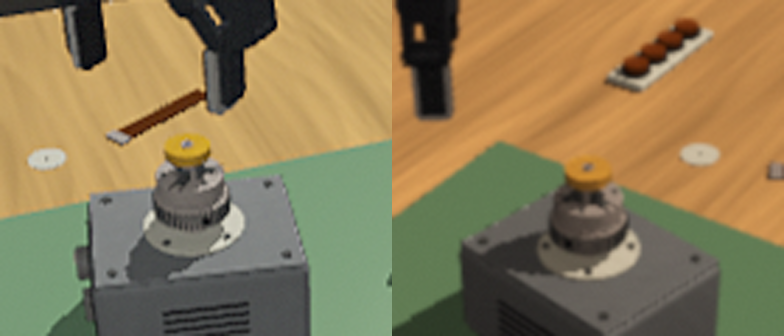

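View pics/w19.png

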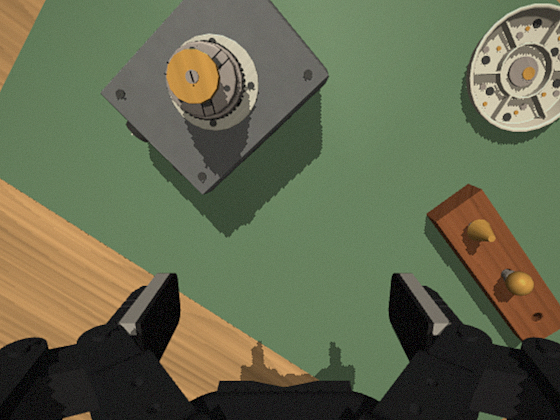

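The lap stands level within about 0.005 rad and on the chuck axis. Its top reads about 153 mm after correcting for the camera's height bias, which matches a seated lap. The other things haven't moved.

```bash
python3 -c "
from bench import r
print(r.hand_in())"
```

```text
the job is handed in; nothing more can be done
None
```

I put the flat lap in the chuck, clamped it by turning the ring about 2.6–2.8 rad clockwise in one grasp, let go and moved the arm clear. I handed the job in at about 24 s of the 58 s allowed; no verdict was reported.

- **Clamping:** I can't read the jaw forces, so tightness is judged from the ring. When I gripped it again, a 0.1 rad turn raised the torque by about 1.9 N m, against about 0.2 N m while it turned freely. I take that as the ring locked at its end. At the end of the first grasp the pads slid about 6 mm along the ring, which is why I checked again with a firmer grip.
- **Lap position:** In the wrist camera, the lap is upright to about 0.005 rad and centred on the chuck within measuring error. The disc top is at about 153 mm once the camera's roughly 1 mm height bias is corrected, which matches a shank on the stop.
- **Camera differences:** The side and scene cameras showed larger tilts (0.02–0.03 rad) and 1–3 mm offsets, from few pixels. They placed the chuck itself with similar offsets, so I relied on the wrist camera.
- **Other things:** The cone, ball, loupe and tray read within a few millimetres of their starting places. Two loupe detections landed on the motor, so I ignored them. Nothing touched the turquoise look-alike.

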